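# Hang a keyhole terminal plate on its screws and lock it

### The arm

A 6-joint arm with a two-finger parallel gripper is mounted at the origin on the work surface. World frame = base frame: x ahead of the robot, y to its left, z up, the work surface at z = 0. Lengths are in mm, angles in rad, forces in N, time in s.
With the tool pointing down it reaches from about 350 to 975 mm from the base axis. Payload 7.1 kg.
Tool frame: the origin (TCP) lies at the very end of the fingers, on their centre line; the grasp point (between the pads) lies 19 mm behind it; z points along the fingers, y is the line along which they close (so a half turn about z gives the same grasp; the last joint's range is limited). The gripper opens to 88 mm and grips with 3 to 60 N. Pads are 20 mm wide; open, the fingers measure 115 mm over their backs; the gripper's body (75 mm by 178 mm) begins 61 mm behind the grasp point.
Start: joints at [1.14, 0.423, 1.63, -0, 1.089, -0.019], TCP at [250.13, 572.748, 222.675] pointing down, gripper open.
Joint ranges: [-3, 3], [-0.9, 2.11], [0.09, 2.58], [-1.31, 4.45], [0.11, 2.69], [-2.54, 2.54]. Speed limits (rad/s): [2.39, 2.39, 3.01, 3.14, 3.14, 3.14].

### API

Orientations are given as a unit quaternion [w, x, y, z].
In Python, from workcell import arm gives the robot as it stands.
- The arm moves only by the tool step_arm, never from a script. Its argument "series" is a list of rows, each a list of 4 numbers: the shift along the tool's x, y, z each as a share of 0.1 m, from -1 to 1, then the turn about the tool's z as a share of 120 degrees, from -1 to 1. A call has 1 to 10 rows; each row is the pose to reach, as a shift and turn from the pose commanded when the call began, along the tool's axes at that moment; what a row does not reach only later rows make up. A row lasts 1/12 s, in which the tool goes at most 41.7 mm and 7.16 degrees, less where a joint would pass 70% of its speed; a pose out of reach is approached as far as the arm can. A call with a number of a shift or a turn outside -1 to 1 is refused whole. A call with a gripper value outside its range is refused whole. "claw" is the opening, from 0 (shut) to 1 (fully open), set as the call begins (left out, the last holds). The fingers move at their own pace and stop on an object; "grip_force" is the grip in N (left out, the last holds). Time passes only in rows, so rows that repeat a pose let the fingers close. It gives the time, the measured TCP pose, the force, the opening and the grip force at its end, in the units of the state.
- arm.get_obs(): the state, without advancing time (a new reading comes with each control period).
- arm.read_camera(name): name is "side" or "top" or "wrist"; returns a dict with "frame" (480x640x3 uint8, red, green, blue), "K" (3x3 intrinsics, pixels), "rvec" (rotation vector, rad) and "tvec" (3), from world to camera coordinates, as OpenCV has them. Camera axes: x right, y down, z forward; pixel columns grow to the right and rows downward; lengths in mm; the calibration is good to about 2 mm. A picture is of the moment at which its call begins. There is no depth.
- arm.finish_job(): hands the job in; it is judged then, once.
The state is a dict: "time": time; "q": joint angles; "qvel": joint speeds; "effort": joint torques, N m; "tcp_pos": TCP position; "tcp_rot": TCP orientation; "wrist_force": force on the tool from outside, world axes, zero at the start; "moment": the same for the moment, N m; "finger_gap": finger opening in mm; "gripper_force": force on a finger pad.
Only numpy, scipy, OpenCV 4.12 (cv2) and the standard library are available. Lean on these libraries where they do the work, as an engineer would, in place of code of your own. Each camera call takes 0.05 s, during which the arm holds its last target. There are 200 camera calls.

### The job

Mount the loose aluminium terminal plate in the grey enclosure base: lower it over the two screw heads so that both pass through the round ends of the keyholes and it lies flat, then slide it along the slots, away from the red catch pin, until the screws are at the slot ends and the pin springs up behind the plate. Work gently by feel (never press, push or knock against the enclosure with more than about 50 N), let go of the plate, and leave the other things on the bench where they are.

Things in the scene. Friction and masses are not known exactly. Their poses are not given: they have to be found in the camera images.
- plate_grip (a point): Grip bar's centre on the black handle at the middle of the loose aluminium keyhole plate, 31 mm above the plate's underside. Bar 14 mm thick (x), 60 long (y), 18 high; open below it, 44 mm between the legs. Axes as the plate's.
- plate: The loose plate, 90 (x) x 150 (y) x 4 mm, 0.36-0.56 kg; origin under its centre, z up. Keyholes at y +-52 mm: round entry 20 mm across at x +8, from it a 10.5 mm wide slot towards -x whose end stops a screw's axis at x -8 mm (16 mm of travel, plate sliding to its +x). Four terminal posts, 16 mm wide, 26 mm high, at x +-30, y +-34 mm.
- chassis: Grey sheet-metal enclosure base, fixed: open tray 200 (x) x 220 (y) mm, walls 30 mm high. Origin: centre of its underside, on the bench; z up. The plate goes in with its axes parallel to these and slides to +x. In it lies a yellow-metal screw carrier, 116 x 176 mm, flat top 14 mm above the bench.
- screws (a point): Nominal midpoint of the two steel screws, on the carrier top over the enclosure's centre; screws at y +-52 mm from it. Shank 8 mm across, 7 high; head 16 across, 5 high, rim slightly bevelled, top 26 mm above the bench. The carrier is firmly bolted, true in y, but in slotted holes: the screws really stand anywhere from -12 to +12 mm along x from this point. Not measured: see or feel it.
- seat (a point): Point 45 mm above the bench over the enclosure's centre: the height of the plate's grip point when the plate lies on the carrier with both heads through; it is 57 mm when the plate still lies on top of the heads.
- catch (a joint): Red spring pin, 8 mm across, in the carrier, midway between the screws in y, 43 mm to their -x side, 5 mm proud. Value: metres pressed in, 0 = up. The plate lying on the carrier presses it flush (0.005, under 2 N); in the last 2 mm before the shanks meet the slot ends it springs up behind the plate's -x edge and locks it.
- carton_red: Bystander: open white carton of red terminal knobs, 100 x 150 x 40 mm. Origin at its underside.
- carton_black: Bystander: open white carton of black terminal knobs, 100 x 150 x 40 mm. Origin at its underside.
- spanner: Bystander: spanner lying on the bench between enclosure and plate. Origin at its underside.
- spanner2: Bystander: second spanner, on the left of the bench. Origin at its underside.
- driver: Bystander: screwdriver, on the right of the bench. Origin at its underside.
- post: Bystander: loose red terminal post, 20 mm across, 36 mm tall, standing. Origin at its underside.
- jar: Bystander: jar, 56 mm across, 70 mm tall. Origin at its underside.
There are look-alikes about, which are no part of the job. What is shaped like the plate but orange is not meant.

How it is judged:
By the outcome, as a careful person would: the job done as asked, in the order asked, and still so for the second after the job is handed in, with the robot touching nothing.
It also fails if it takes over 72 s, if anything falls off the work surface, if the arm or the gripper's body presses on something with over 40 N, if the wrist force passes 120 N, or if a joint passes its speed limit or range.

## Working session

There is one attempt and no reset: what is moved stays moved. The work goes in short steps, Python scripts to look and compute and a tool call to move; the robot and the scene stay as the last step left them, time stands still between calls to the robot, and variables do not carry over. Pictures are saved under pics/ and viewed, at most 10 in all, crops included, and the job is handed in when it is done.

Besides the shell and the picture viewer there is one more tool, called after ">>>" as name(argument=value, ...) on one line, values as JSON. step_arm: Moves the arm, as the interface text tells. Its arguments: {"type":"object","properties":{"series":{"type":"array","items":{"type":"array","items":{"type":"number","minimum":-1,"maximum":1}}},"claw":{"type":"number"},"grip_force":{"type":"number"}},"required":["series"]}

```bash
mkdir -p pics
python3 - <<'E'
from workcell import arm
import cv2,numpy as np
o=arm.get_obs();print(o)
for n in("top","side"):
    c=arm.read_camera(n);cv2.imwrite(f"pics/{n}0.png",c["frame"][:,:,::-1]);print(n,c["K"].tolist(),c["rvec"],c["tvec"])
E
```

```text
{'time': 0.0, 'q': array([ 1.14000079e+00,  4.23842504e-01,  1.63069763e+00, -2.63144732e-05,
        1.08859385e+00, -1.89460789e-02]), 'qvel': array([ 0.00072993, -0.00145698,  0.00053622,  0.00114126,  0.00012997,
        0.00037255]), 'effort': array([ 2.78452870e-03, -5.44647253e+01, -2.73665750e+01,  6.45217183e-02,
        2.27542670e-02, -1.35951768e-04]), 'tcp_pos': array([249.90770106, 572.24838863, 221.89766438]), 'tcp_rot': array([-1.60484145e-04,  2.04466397e-01,  9.78873280e-01, -7.53859491e-04]), 'wrist_force': array([ 0.14161664,  0.49699024, -0.50996193]), 'moment': array([ 0.00725538,  0.02358982, -0.05448076]), 'gripper_force': 0.0, 'finger_gap': 87.79579048455058}
top [[456.13595282314583, 0.0, 315.2329307372963], [0.0, 456.13595282314583, 240.60567164526938], [0.0, 0.0, 1.0]] [ 2.17950255 -2.20565575  0.1000382 ] [  98.67837414  541.76945721 1349.60849323]
side [[538.8539758162979, 0.0, 312.3159382608777], [0.0, 538.8539758162979, 238.08925471503582], [0.0, 0.0, 1.0]] [ 2.15991717 -0.84311979  0.39525743] [-339.00257027  349.28489535 1368.21250602]
```

View pics/top0.png

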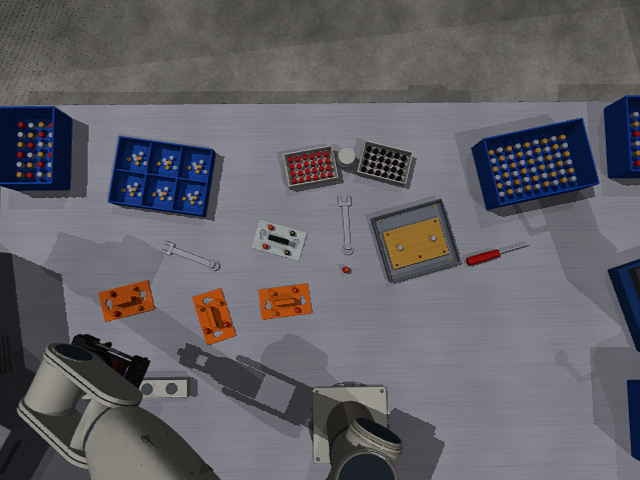

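View pics/side0.png

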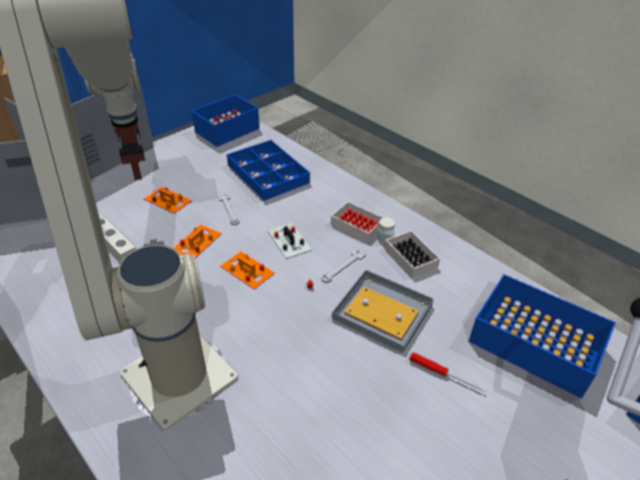

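The top view has four plate-shaped things: aluminium at (279,239), and orange at (127,300), (214,315) and (286,300). The grey strip at (165,388) has no handle. I choose (279,239). The enclosure is at (414,240), with screws at about (401,247) and (433,238).

```bash
cat > h.py <<'E'
from workcell import arm
import cv2,numpy as np
def cam(n,save=None,box=None,s=1):
    c=arm.read_camera(n)
    if save:
        f=c["frame"][:,:,::-1]
        if box: f=f[box[1]:box[3],box[0]:box[2]]
        cv2.imwrite(f"pics/{save}.png",cv2.resize(f,None,fx=s,fy=s,interpolation=cv2.INTER_CUBIC))
    return c
def p2w(c,px,z):
    R=cv2.Rodrigues(np.array(c["rvec"],float))[0];t=np.array(c["tvec"],float).ravel()
    px=np.atleast_2d(px).astype(float);d=(np.linalg.inv(c["K"])@np.c_[px,np.ones(len(px))].T).T@R
    o=-R.T@t
    return (o+d*((z-o[2])/d[:,2])[:,None])
def w2p(c,P):
    return cv2.projectPoints(np.atleast_2d(np.array(P,float)),np.array(c["rvec"],float),np.array(c["tvec"],float),np.array(c["K"]),None)[0].reshape(-1,2)
E
python3 - <<'E'
from h import *
c=cam("top","crop1",(240,185,470,290),3.4)
f=c["frame"];hsv=cv2.cvtColor(f,cv2.COLOR_RGB2HSV)
# carrier
m=cv2.inRange(hsv,(15,120,100),(30,255,255));m[:, :370]=0;m[:,460:]=0;m[:190]=0;m[290:]=0
r=cv2.minAreaRect(cv2.findNonZero(m));w=p2w(c,cv2.boxPoints(r),14);print("carrier",r,w.round(1).tolist(),w.mean(0))
# plate: brighter, low saturation
print(f[232,262],f[215,250],f[248,295])
E
```

```text
carrier ((414.5153503417969, 239.8541717529297), (57.55081558227539, 58.07731246948242), 74.1974868774414) [[603.5, -101.0, 14.0], [650.1, -272.6, 14.0], [481.1, -314.8, 14.0], [435.7, -144.4, 14.0]] [ 542.57288913 -208.22611953   14.        ]
[126 126 135] [126 126 136] [117 119 125]
```

View pics/crop1.png

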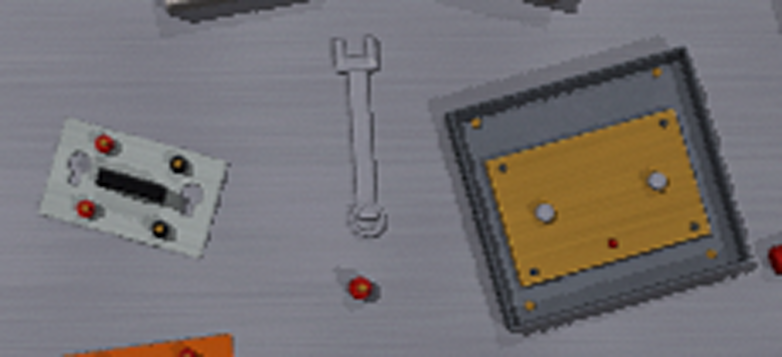

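The crop confirms the aluminium plate: crop corners (68,118), (230,162), (200,258), (38,213), with a black handle. The screws are at (545,212) and (657,181). The red pin at (612,243) is on the robot side, so enclosure +x points up in the image.

```bash
cat >> h.py <<'E'
def rows(target,xdir=None):
    """shift/turn in move units from current pose to world TCP target; xdir: wanted world angle (deg) of tool y, mod 180"""
    o=arm.get_obs();w,x,y,z=o["tcp_rot"]
    from scipy.spatial.transform import Rotation as Ro
    R=Ro.from_quat([x,y,z,w]).as_matrix();s=R.T@(np.array(target)-o["tcp_pos"])/100
    ya=np.degrees(np.arctan2(R[1,1],R[0,1]));t=None
    if xdir is not None:
        d=(xdir-ya+90)%180-90; t=-d/120   # tool z is down
    print("shift",s.round(4),"turn",t,"tool y at",round(ya,2),"q6",o["q"][5],"tcp",o["tcp_pos"].round(1),"F",o["wrist_force"].round(1))
E
python3 - <<'E'
from h import *
c=cam("top")
u=lambda a:np.array(a)/3.4+np.array([240,185])-.35
pl=p2w(c,u([(68,118),(230,162),(200,258),(38,213)]),4);print("plate",pl.round(0).tolist(),pl.mean(0))
d=pl[0]-pl[1]+pl[3]-pl[2];print("plate y ang",np.degrees(np.arctan2(d[1],d[0])))
ch=p2w(c,u([(445,113),(686,47),(753,268),(510,333)]),30);print("ch",ch.round(0).tolist(),ch.mean(0))
s=p2w(c,u([(545,211),(657,180)]),26);print("screws",s,s.mean(0));d=s[0]-s[1];print(np.degrees(np.arctan2(d[1],d[0])),np.linalg.norm(d))
print("pin",p2w(c,u([(612,243)]),19))
m=pl.mean(0)
rows([m[0],m[1],260],None)
a=np.degrees(np.arctan2(*(pl[0]-pl[3]+pl[1]-pl[2])[[1,0]]));print("plate x ang",a);rows([m[0],m[1],260],a)
w=arm.read_camera("wrist");R=cv2.Rodrigues(np.array(w["rvec"]))[0];print("wristcam pos",-R.T@w["tvec"],"fwd",R[2])
E
```

```text
plate [[611.0, 260.0, 4.0], [570.0, 116.0, 4.0], [484.0, 143.0, 4.0], [526.0, 287.0, 4.0]] [547.5858601  201.47931594   4.        ]
plate y ang 73.95484380339697
ch [[608.0, -74.0, 30.0], [665.0, -289.0, 30.0], [469.0, -342.0, 30.0], [415.0, -127.0, 30.0]] [ 539.27149342 -207.92718837   30.        ]
screws [[ 521.22789834 -160.90770962   26.        ]
 [ 547.48059416 -260.78692324   26.        ]] [ 534.35424625 -210.84731643   26.        ]
104.72676501264161 103.27178390543904
pin [[ 492.62247924 -221.01500293   19.        ]]
shift [-4.2119 -2.209  -0.3759] turn None tool y at 66.41 q6 -0.019019312244535607 tcp [250.  572.5 222.2] F [-0.4 -0.4 -0.7]
plate x ang -17.784282592361915
shift [-4.2119 -2.209  -0.3759] turn 0.7015938557721815 tool y at 66.41 q6 -0.019019312244535607 tcp [250.  572.5 222.2] F [-0.4 -0.4 -0.7]
wristcam pos [187.743786   600.9341268  383.21787521] fwd [ 0.2294285  -0.1012809  -0.96804171]
```

>>> step_arm(series=[[-0.33,-0.18,-0.03,0],[-0.67,-0.37,-0.06,0],[-1,-0.55,-0.1,0],[-1,-0.55,-0.1,0]], claw=0.7, grip_force=40)

```text
time: 0.58
tcp_pos: [322.5, 478.2, 233.1]
tcp_rot: [0.001, 0.206, 0.979, -0.001]
wrist_force: [0.4, -0.8, -0.5]
finger_gap: 64.5
gripper_force: 0.0
```

>>> step_arm(series=[[-0.33,-0.18,-0.03,0],[-0.67,-0.37,-0.06,0],[-1,-0.55,-0.1,0],[-1,-0.55,-0.1,0]])

```text
time: 0.92
tcp_pos: [392.3, 388.3, 243.3]
tcp_rot: [0.001, 0.206, 0.979, -0.0]
wrist_force: [0.7, 0.3, 0.5]
finger_gap: 61.1
gripper_force: 0.0
```

>>> step_arm(series=[[-0.33,-0.18,-0.03,0],[-0.67,-0.37,-0.06,0],[-1,-0.55,-0.1,0],[-1,-0.55,-0.1,0]])

```text
time: 1.25
tcp_pos: [462.2, 298.3, 253.4]
tcp_rot: [0.001, 0.206, 0.978, 0.0]
wrist_force: [0.3, -0.2, 0.0]
finger_gap: 61.5
gripper_force: 0.0
```

>>> step_arm(series=[[-0.35,-0.18,-0.03,0],[-0.6,-0.37,-0.06,0],[-0.9,-0.55,-0.1,0],[-0.9,-0.55,-0.1,0]])

```text
time: 1.58
tcp_pos: [522.2, 212.5, 263.4]
tcp_rot: [0.001, 0.206, 0.979, 0.0]
wrist_force: [0.7, 0.4, 0.2]
finger_gap: 61.8
gripper_force: 0.0
```

Run:
```python
from h import *
c=cam("wrist","w1");rows([547.6,201.5,260],-16)
print(w2p(c,[[547.6,201.5,4],[547.6,201.5,31]]))
```

```text
shift [-0.2967 -0.0071  0.0294] turn 0.6850771642957595 tool y at 66.21 q6 -0.7866929715027194 tcp [520.7 214.1 262.9] F [-0.9  0.7  0.8]
[[318.56778065 227.52498383]
 [318.5231089  232.93768314]]
```

View pics/w1.png

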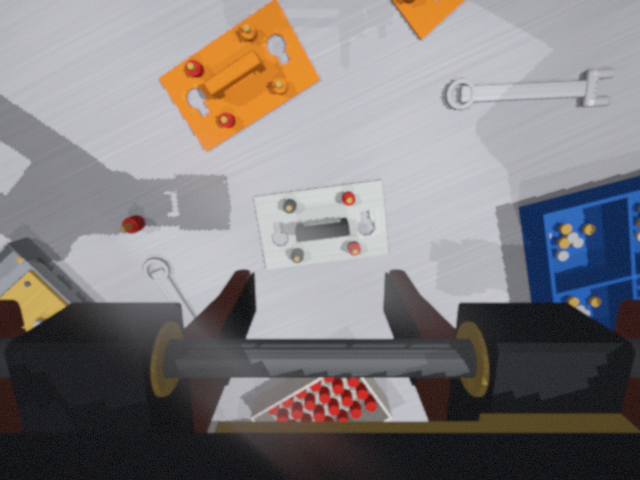

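The wrist view shows the plate at (320,226) with keyholes at (280,234) and (366,224). Their round ends look to be towards image bottom, which is world +x, so plate yaw is about -16°. I'll turn over it and look closer.

>>> step_arm(series=[[-0.3,-0.01,0.1,0.058],[-0.3,-0.01,0.2,0.116],[-0.3,-0.01,0.3,0.174],[-0.3,-0.01,0.4,0.232],[-0.3,-0.01,0.5,0.29],[-0.3,-0.01,0.6,0.348],[-0.3,-0.01,0.7,0.406],[-0.3,-0.01,0.8,0.464],[-0.3,-0.01,0.8,0.522],[-0.3,-0.01,0.8,0.58]])

```text
time: 2.47
tcp_pos: [545.0, 203.8, 181.5]
tcp_rot: [-0.001, 0.728, 0.685, -0.001]
wrist_force: [0.5, -0.5, 0.4]
finger_gap: 61.1
gripper_force: 0.0
```

>>> step_arm(series=[[0,0,0,0.05],[0,0,0,0.105],[0,0,0,0.105],[0,0,0,0.105]])

```text
time: 2.8
tcp_pos: [545.8, 203.5, 182.4]
tcp_rot: [-0.0, 0.796, 0.605, -0.0]
wrist_force: [-0.3, 0.4, 0.2]
finger_gap: 61.3
gripper_force: 0.0
```

Run:
```python
from h import *
c=cam("wrist","w2");rows([547.6,201.5,150],-16)
print(w2p(c,[[547.6,201.5,4],[547.6,201.5,40]]))
```

```text
shift [-0.0123  0.0205  0.3251] turn 0.003918598728292722 tool y at -15.53 q6 0.6066747485494781 tcp [546.  203.2 182.5] F [0.6 0.  0.1]
[[321.83423575 220.88790343]
 [322.09491885 229.43612741]]
```

View pics/w2.png

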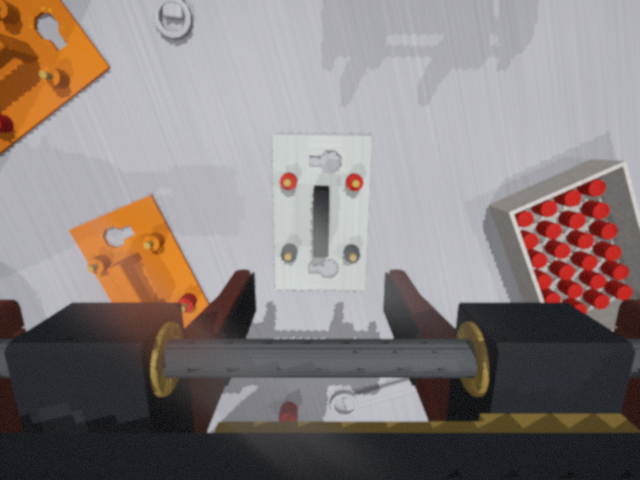

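The round ends are on the image right (+x), so plate yaw is about -16° and the choice is confirmed. Plate top corners are (275,134), (371,135), (366,291) and (276,290); the handle runs from (321,187) to (321,257).

Run:
```python
from h import *
c=cam("wrist")
f=c["frame"];m=cv2.inRange(cv2.cvtColor(f,cv2.COLOR_RGB2GRAY),0,75);m[:180]=0;m[262:]=0;m[:,:306]=0;m[:,338:]=0
# handle top 40, corners
pl=p2w(c,[(275,134),(371,135),(366,291),(276,290)],4);C=pl.mean(0);print(pl.round(1).tolist(),C)
e=lambda a,b:np.degrees(np.arctan2((a-b)[1],(a-b)[0]))
print("y edges",e(pl[0],pl[3]),e(pl[1],pl[2]),"x edges",e(pl[1],pl[0]),e(pl[2],pl[3]))
print([np.linalg.norm(pl[i]-pl[(i+1)%4]).round(1) for i in range(4)])
r=cv2.minAreaRect(cv2.findNonZero(m));print("bar rect",r)
b=p2w(c,cv2.boxPoints(r),40);print(b.round(1).tolist(),b.mean(0))
```

```text
[[528.3, 289.4, 4.0], [611.4, 265.5, 4.0], [571.5, 120.0, 4.0], [484.6, 145.2, 4.0]] [548.94432289 205.04543138   4.        ]
y edges 73.14691721176114 74.66344051291065 x edges -16.05054781691228 -16.15275927890326
[np.float64(86.5), np.float64(150.9), np.float64(90.5), np.float64(150.7)]
bar rect ((320.5, 200.0), (28.0, 13.0), 90.0)
[[551.1, 238.9, 40.0], [561.6, 236.0, 40.0], [555.4, 213.1, 40.0], [544.7, 216.0, 40.0]] [553.17919863 225.99641087  40.        ]
```

>>> step_arm(series=[[0.01,0.023,0.3,0.005],[0.01,0.023,0.6,0.005],[0.01,0.023,0.9,0.005],[0.01,0.023,0.9,0.005]])

```text
time: 3.23
tcp_pos: [545.3, 201.5, 87.7]
tcp_rot: [-0.001, 0.8, 0.6, -0.004]
wrist_force: [-0.5, -1.2, -0.5]
finger_gap: 61.4
gripper_force: 0.0
```

Run:
```python
from h import *
c=cam("wrist","w3");rows([548.5,203.5,12],-16.1)
g=cv2.cvtColor(c["frame"],cv2.COLOR_RGB2GRAY)
P=[[548.5,203.5,40]];print(w2p(c,P))
o=arm.get_obs();t=o["tcp_pos"];print("axis at z40,12",w2p(c,[[t[0],t[1],40],[t[0],t[1],12]]))
```

```text
shift [0.023  0.0169 0.7817] turn -0.0016231983926566329 tool y at -16.29 q6 0.6176779344521044 tcp [546.7 201.9  90.2] F [-0.9  0.4 -0.3]
[[324.17410913 257.77183833]]
axis at z40,12 [[322.02998527 260.94986285]
 [322.02958978 247.92682016]]
```

View pics/w3.png

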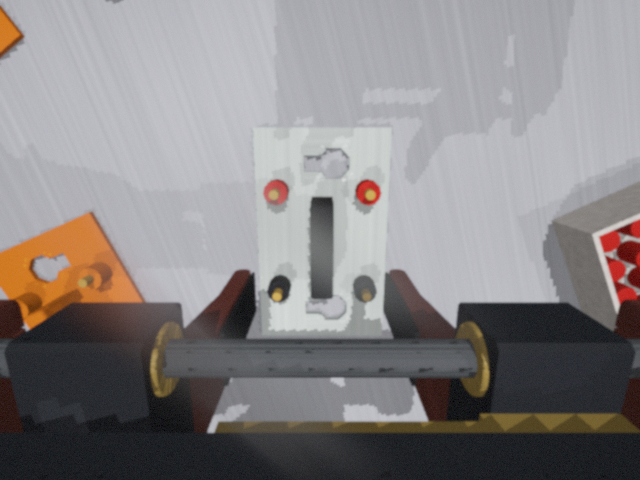

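Run:
```python
from h import *
c=cam("wrist")
b=p2w(c,[(322,197),(321,297)],40);k=p2w(c,[(333,161),(328,305)],4)
y=np.array([np.sin(np.radians(16.1)),np.cos(np.radians(16.1))]);x=np.array([y[1],-y[0]])
t=arm.get_obs()["tcp_pos"][:2]
for n,p in(("bar",b),("keys",k),("corners",p2w(c,[(254,128),(391,127)],4))):
    q=p[:,:2]-t;print(n,"plate-x",(q@x).round(1),"plate-y",(q@y).round(1),(q@y).mean())
```

```text
bar plate-x [-0.1 -0.8] plate-y [ 38.4 -24.7] 6.803016634410238
keys plate-x [7.3 4.4] plate-y [ 57.2 -47.1] 5.068579153710189
corners plate-x [-44.4  44.9] plate-y [78.5 78.8] 78.64784457958228
```

>>> step_arm(series=[[0.045,0,0.2,0],[0.045,0,0.4,0],[0.045,0,0.6,0],[0.045,0,0.7,0],[0.045,0,0.77,0],[0.045,0,0.77,0]])

```text
time: 3.83
tcp_pos: [550.5, 206.9, 15.8]
tcp_rot: [-0.0, 0.801, 0.599, -0.0]
wrist_force: [-1.3, -0.1, 0.8]
finger_gap: 61.5
gripper_force: 0.0
```

>>> step_arm(series=[[0,0,0,0],[0,0,0,0],[0,0,0,0],[0,0,0,0],[0,0,0,0],[0,0,0,0],[0,0,0,0]], claw=0, grip_force=45)

```text
time: 4.42
tcp_pos: [550.3, 206.8, 15.8]
tcp_rot: [-0.0, 0.801, 0.599, 0.0]
wrist_force: [-6.9, 2.3, 3.8]
finger_gap: 18.0
gripper_force: 2.4
```

>>> step_arm(series=[[0,0,0,0],[0,0,0,0],[0,0,0,0],[0,0,0,0],[0,0,0,0],[0,0,0,0]])

```text
time: 4.92
tcp_pos: [549.6, 206.8, 15.7]
tcp_rot: [-0.0, 0.801, 0.599, -0.001]
wrist_force: [-4.4, 1.9, 6.2]
finger_gap: 14.1
gripper_force: 45.0
```

>>> step_arm(series=[[0,0,-0.1,0],[0,0,-0.3,0],[0,0,-0.6,0],[0,0,-0.9,0],[0,0,-0.9,0],[0,0,-0.9,0]])

```text
time: 5.42
tcp_pos: [551.7, 207.0, 107.2]
tcp_rot: [0.001, 0.801, 0.599, 0.002]
wrist_force: [-0.3, -0.6, -5.1]
finger_gap: 13.9
gripper_force: 45.0
```

Run:
```python
from h import *
c=cam("wrist","w4");rows([534.3,-210.8,150],14.7)
```

```text
shift [-4.049   1.0253 -0.4445] turn -0.2591424336014949 tool y at -16.4 q6 0.6252995355017541 tcp [550.3 206.6 105.6] F [-0.4 -0.3 -5.2]
```

View pics/w4.png

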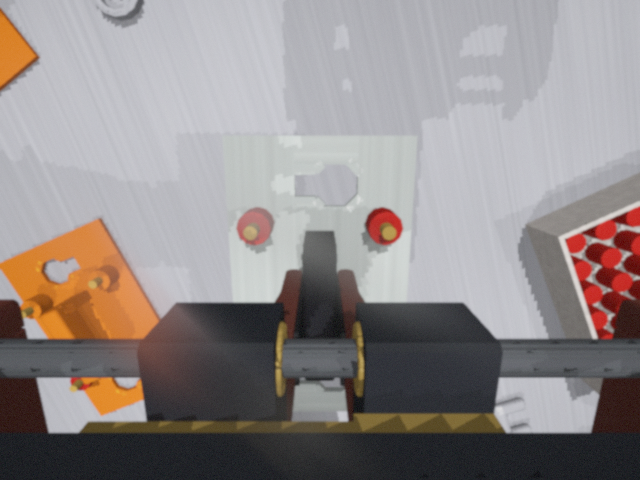

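The plate is held and lifted square: its far edge runs (224,137)–(417,137) and the far round hole is at (338,185). Now I'll carry it over the enclosure.

>>> step_arm(series=[[-0.1,0.03,-0.05,0],[-0.3,0.08,-0.1,0],[-0.55,0.13,-0.2,0],[-0.8,0.2,-0.3,0],[-1,0.25,-0.3,0]])

```text
time: 5.88
tcp_pos: [545.6, 101.6, 135.6]
tcp_rot: [0.0, 0.801, 0.599, -0.001]
wrist_force: [0.7, 1.0, -5.8]
finger_gap: 13.4
gripper_force: 45.0
```

>>> step_arm(series=[[-0.25,0.07,0,0],[-0.5,0.13,0,0],[-0.75,0.2,0,0],[-1,0.26,0,0]])

```text
time: 6.22
tcp_pos: [541.3, -1.4, 134.1]
tcp_rot: [-0.001, 0.801, 0.599, -0.001]
wrist_force: [0.9, -0.2, -4.2]
finger_gap: 13.8
gripper_force: 45.0
```

>>> step_arm(series=[[-0.25,0.07,0,0],[-0.5,0.13,0,0],[-0.75,0.2,0,0],[-1,0.26,0,0]])

```text
time: 6.55
tcp_pos: [537.8, -104.5, 134.0]
tcp_rot: [-0.001, 0.801, 0.599, -0.001]
wrist_force: [0.2, -0.5, -5.0]
finger_gap: 13.8
gripper_force: 45.0
```

>>> step_arm(series=[[-0.25,0.07,0,-0.05],[-0.5,0.13,0,-0.1],[-0.75,0.2,0,-0.15],[-0.95,0.25,0,-0.2],[-1,0.26,0,-0.26],[-1,0.26,0,-0.26],[-1,0.26,0,-0.26]])

```text
time: 7.13
tcp_pos: [534.8, -206.2, 134.2]
tcp_rot: [-0.001, 0.612, 0.791, -0.0]
wrist_force: [-0.1, -1.0, -5.9]
finger_gap: 13.7
gripper_force: 45.0
```

Run:
```python
from h import *
c=cam("wrist","w5");rows([534.3,-210.8,100],14.7)
R=cv2.Rodrigues(np.array(c["rvec"],float))[0];tc=arm.get_obs()["tcp_pos"]
# earlier w4 pixels belong to same tool-relative view (camera fixed in the hand)
p=p2w(c,[(224,137),(417,137),(338,185)],tc[2]-11.7)-tc
a=np.radians(14.7);x=np.array([np.cos(a),np.sin(a)]);y=np.array([-x[1],x[0]])
print("rel tcp: plate x",(p[:,:2]@x).round(1),"y",(p[:,:2]@y).round(1))
```

```text
shift [-0.0481 -0.0193  0.3448] turn -0.0012204234670750934 tool y at 14.55 q6 -0.6419656047970551 tcp [ 535.  -205.7  134.5] F [-0.8  1.  -5.4]
rel tcp: plate x [-43.6  44.9   9. ] y [72.1 71.9 50.1]
```

View pics/w5.png

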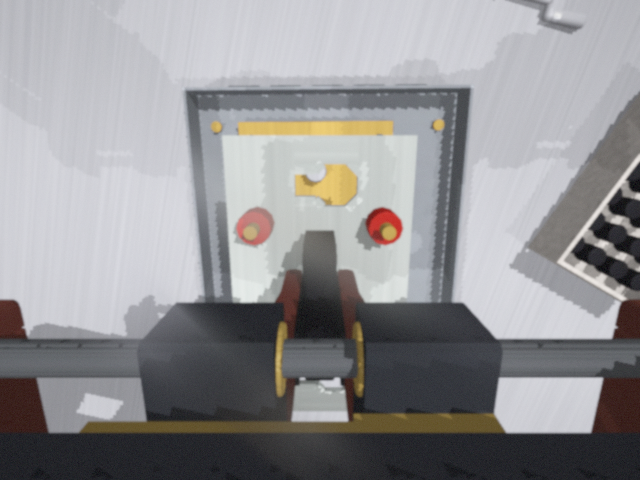

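Run:
```python
from h import *
c=cam("wrist");f=c["frame"]
cv2.imwrite("pics/c5.png",cv2.resize(f[80:260,180:480,::-1],None,fx=2.6,fy=2.6,interpolation=cv2.INTER_CUBIC))
tc=arm.get_obs()["tcp_pos"]
a=np.radians(14.7);x=np.array([np.cos(a),np.sin(a)]);y=np.array([-x[1],x[0]])
def rel(n,px,z):
    p=p2w(c,px,z)[:,:2]-tc[:2];print(n,"x",(p@x).round(1),"y",(p@y).round(1))
rel("carrier edge",[(238,122),(392,122),(239,134),(392,134)],14);rel("tray",[(188,92),(469,90)],30);rel("screwpix",[(316,173)],26)
print("ang",[np.degrees(np.arctan2(*(q[1]-q[0])[[1,0]])) for q in(p2w(c,[(238,122),(392,122)],14),p2w(c,[(188,92),(469,90)],30))])
```

```text
carrier edge x [-60.4  53.8 -60.1  54.2] y [85.4 85.2 76.8 76.6]
tray x [-90.1 102.4] y [104.1 105. ]
screwpix x [-2.5] y [48.8]
ang [np.float64(14.601489343899077), np.float64(14.973457932832952)]
```

View pics/c5.png

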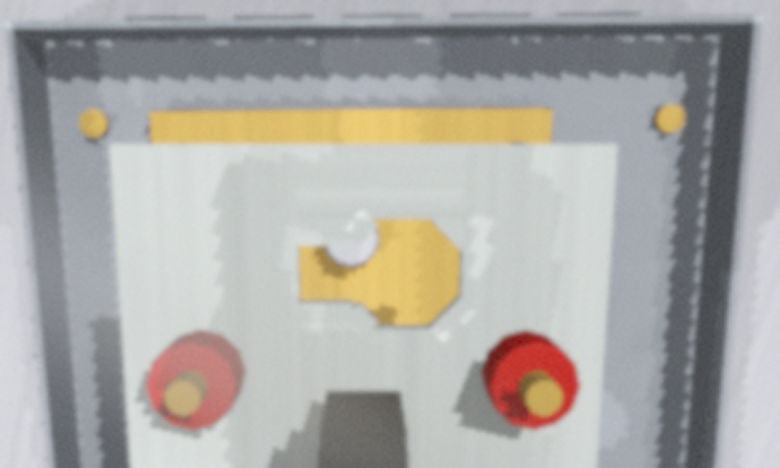

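The view shows the screw head through the keyhole at about (315,174), with its lower rim at 183. The carrier far edge runs (238,122)–(392,122), parallel to the plate edge. The plate has to go about 12 mm towards -x, so I'll descend to just above the heads and check again.

>>> step_arm(series=[[0,-0.03,0.15,0],[0,-0.06,0.3,0],[0,-0.1,0.5,0],[0,-0.118,0.65,0],[0,-0.118,0.75,0],[0,-0.118,0.8,0],[0,-0.118,0.8,0],[0,-0.118,0.8,0]])

```text
time: 7.9
tcp_pos: [525.4, -208.9, 56.0]
tcp_rot: [0.0, 0.61, 0.792, 0.0]
wrist_force: [0.4, -0.3, -4.2]
finger_gap: 13.4
gripper_force: 45.0
```

Run:
```python
from h import *
c=cam("wrist");f=c["frame"];rows([0,0,0])
cv2.imwrite("pics/c6.png",cv2.resize(f[80:280,180:480,::-1],None,fx=2.6,fy=2.6,interpolation=cv2.INTER_CUBIC))
```

```text
shift [ 3.3646 -4.5481  0.5564] turn None tool y at 14.8 q6 -0.6579996328264519 tcp [ 525.6 -209.1   56.4] F [ 0.9 -0.3 -5.2]
```

View pics/c6.png

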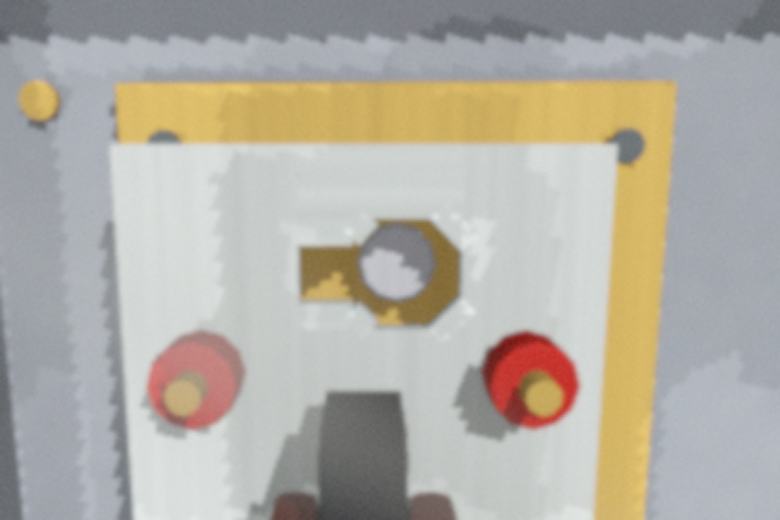

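Final view: the head centre is at crop (396,261), full pixel (332.3,180.4). The round hole centre is at crop (408,272), full pixel (336.9,184.6). The head is fully visible inside the hole. From here I use numbers only.

Run:
```python
from h import *
c=cam("wrist");tc=arm.get_obs()["tcp_pos"];np.save("tc.npy",tc)
a=np.radians(14.7);x=np.array([np.cos(a),np.sin(a)]);y=np.array([-x[1],x[0]])
def rel(n,px,z):
    p=p2w(c,np.array(px)/2.6+[180,80]-.3,z)[:,:2]-tc[:2];print(n,"x",(p@x).round(1),"y",(p@y).round(1))
zt=tc[2]-11.7
rel("head c,l,r,t,b",[(396,261),(357,261),(434,261),(396,223),(396,300)],26)
rel("hole c,r,t,b",[(408,272),(461,272),(408,218),(408,326)],zt)
rel("hole bottom-lip c,t,b",[(408,272),(408,218),(408,326)],zt-4)
rel("plate corners",[(111,143),(617,143)],zt)
rel("slot end",[(300,247),(300,300)],zt)
rel("carrier",[(116,83),(677,82)],14)
```

```text
head c,l,r,t,b x [ 6.9 -0.9 14.6  6.9  7. ] y [51.2 51.2 51.2 58.7 43.3]
hole c,r,t,b x [ 8.5 18.1  8.3  8.6] y [51.  51.  60.6 41.1]
hole bottom-lip c,t,b x [8.7 8.5 8.8] y [50.6 60.4 40.4]
plate corners x [-44.1  44.9] y [73.4 73.7]
slot end x [-11.1 -11.3] y [55.5 45.8]
carrier x [-50.2  64.4] y [86.  86.5]
```

>>> step_arm(series=[[0.002,-0.016,0.03,0],[0.002,-0.016,0.06,0],[0.002,-0.016,0.09,0],[0.002,-0.016,0.12,0],[0.002,-0.016,0.135,0],[0.002,-0.016,0.15,0],[0.002,-0.016,0.165,0],[0.002,-0.016,0.175,0]])

```text
time: 8.67
tcp_pos: [523.2, -209.3, 38.0]
tcp_rot: [-0.0, 0.61, 0.792, -0.0]
wrist_force: [0.1, -0.2, -5.0]
finger_gap: 13.9
gripper_force: 45.0
```

>>> step_arm(series=[[0,0,0.015,0],[0,0,0.03,0],[0,0,0.045,0],[0,0,0.06,0],[0,0,0.06,0]])

```text
time: 9.08
tcp_pos: [523.3, -209.3, 32.0]
tcp_rot: [0.0, 0.61, 0.792, 0.0]
wrist_force: [-0.7, 0.7, -4.5]
finger_gap: 13.4
gripper_force: 45.0
```

>>> step_arm(series=[[0,0,0.008,0],[0,0,0.016,0],[0,0,0.022,0],[0,0,0.022,0]])

```text
time: 9.42
tcp_pos: [523.3, -209.3, 30.0]
tcp_rot: [0.0, 0.61, 0.792, 0.0]
wrist_force: [-1.0, -0.0, -3.9]
finger_gap: 13.9
gripper_force: 45.0
```

>>> step_arm(series=[[0,0,0.003,0],[0,0,0.006,0],[0,0,0.01,0],[0,0,0.01,0]])

```text
time: 9.75
tcp_pos: [523.3, -209.3, 29.7]
tcp_rot: [0.0, 0.61, 0.792, 0.0]
wrist_force: [-2.7, 1.2, 5.5]
finger_gap: 13.6
gripper_force: 45.0
```

>>> step_arm(series=[[0,0.01,-0.003,0],[0,0.02,-0.003,0],[0,0.03,-0.003,0],[0,0.04,-0.003,0],[0,0.05,-0.003,0],[0,0.06,-0.003,0]])

```text
time: 10.25
tcp_pos: [527.9, -207.9, 29.7]
tcp_rot: [-0.001, 0.61, 0.792, -0.001]
wrist_force: [-7.3, -2.7, 8.5]
finger_gap: 13.6
gripper_force: 45.0
```

>>> step_arm(series=[[0,0.01,-0.003,0],[0,0.02,-0.003,0],[0,0.03,-0.003,0],[0,0.04,-0.003,0],[0,0.05,-0.003,0],[0,0.06,-0.003,0]])

```text
time: 10.75
tcp_pos: [534.3, -206.3, 29.7]
tcp_rot: [-0.001, 0.61, 0.792, -0.0]
wrist_force: [-6.0, -0.9, 5.1]
finger_gap: 13.5
gripper_force: 45.0
```

>>> step_arm(series=[[0,0.007,0,0],[0,0.014,0,0],[0,0.021,0,0],[0,0.028,0,0],[0,0.028,0,0]])

```text
time: 11.17
tcp_pos: [537.7, -205.5, 29.7]
tcp_rot: [0.0, 0.61, 0.792, 0.0]
wrist_force: [-4.1, -1.0, 4.0]
finger_gap: 13.6
gripper_force: 45.0
```

>>> step_arm(series=[[0,0.004,0,0],[0,0.008,0,0],[0,0.012,0,0],[0,0.016,0,0],[0,0.016,0,0]])

```text
time: 11.58
tcp_pos: [538.6, -205.2, 29.7]
tcp_rot: [-0.0, 0.61, 0.792, -0.0]
wrist_force: [-6.5, -1.8, 6.4]
finger_gap: 13.4
gripper_force: 45.0
```

>>> step_arm(series=[[0,0.005,0,0],[0,0.01,0,0],[0,0.015,0,0],[0,0.015,0,0]])

```text
time: 11.92
tcp_pos: [539.8, -204.8, 29.7]
tcp_rot: [-0.001, 0.61, 0.792, -0.0]
wrist_force: [-6.9, -1.5, 6.4]
finger_gap: 13.5
gripper_force: 45.0
```

>>> step_arm(series=[[0,0.005,0,0],[0,0.01,0,0],[0,0.015,0,0],[0,0.015,0,0]])

```text
time: 12.25
tcp_pos: [540.0, -204.7, 29.7]
tcp_rot: [-0.001, 0.61, 0.793, -0.001]
wrist_force: [-11.3, -4.8, 9.7]
finger_gap: 13.9
gripper_force: 45.0
```

>>> step_arm(series=[[0,0.005,0,0],[0,0.01,0,0],[0,0.01,0,0]])

```text
time: 12.5
tcp_pos: [540.0, -204.7, 29.7]
tcp_rot: [-0.002, 0.61, 0.793, -0.002]
wrist_force: [-15.4, -6.5, 13.2]
finger_gap: 13.8
gripper_force: 45.0
```

Run:
```python
from h import *
o=arm.get_obs();tc=o["tcp_pos"];print(tc,o["wrist_force"])
a=np.radians(14.7);x=np.array([np.cos(a),np.sin(a)]);y=np.array([-x[1],x[0]])
for n,rng in(("wrist",0),("top",0),("side",0)):
    c=cam(n);hsv=cv2.cvtColor(c["frame"],cv2.COLOR_RGB2HSV)
    m=cv2.inRange(hsv,(0,150,60),(8,255,255))|cv2.inRange(hsv,(172,150,60),(180,255,255))
    # expected pin: 43 mm from screws; plate trailing edge is 45 from plate centre
    p=np.r_[tc[:2]-x*50-y*2,19];u=w2p(c,[p])[0];print(n,"expect",u.round())
    k,_,st,ce=cv2.connectedComponentsWithStats(m)
    for i in range(1,k):
        if np.hypot(*(ce[i]-u))<60: print("  red",ce[i].round(1),st[i,4],(p2w(c,[ce[i]],19)[0]-[*tc[:2],0]).round(1))
```

```text
[ 540.03076521 -204.65905275   29.69004424] [-15.3744172   -6.49446399  13.1992135 ]
wrist expect [220. 289.]
  red [220.6 285.4] 154 [-47.9 -12.8  19. ]
top expect [419. 256.]
  red [401.5 233. ] 14 [22.9 36.5 19. ]
  red [407.6 252.2] 17 [-35.3  19.7  19. ]
side expect [374. 319.]
  red [381.1 274.7] 87 [96.8 88.4 19. ]
  red [395. 271.] 1 [139.8  70.5  19. ]
  red [393. 273.] 1 [128.8  68.9  19. ]
  red [374.5 302. ] 2 [ 0.  27.5 19. ]
  red [377. 303.] 1 [ 2.4 20.1 19. ]
  red [367.  308.2] 12 [-33.   26.1  19. ]
  red [375. 320.] 1 [-48.6 -18.4  19. ]
```

>>> step_arm(series=[[0,-0.01,-0.005,0],[0,-0.02,-0.008,0],[0,-0.02,-0.008,0]])

```text
time: 12.9
tcp_pos: [540.0, -204.7, 29.8]
tcp_rot: [-0.001, 0.61, 0.792, -0.0]
wrist_force: [-6.4, -4.2, -1.9]
finger_gap: 13.8
gripper_force: 45.0
```

Still at the stop, with little force. Release slowly.

>>> step_arm(series=[[0,-0.005,0,0],[0,-0.005,0,0],[0,-0.005,0,0],[0,-0.005,0,0],[0,-0.005,0,0],[0,-0.005,0,0]], claw=0.4)

```text
time: 13.4
tcp_pos: [540.9, -204.7, 30.5]
tcp_rot: [0.0, 0.61, 0.792, 0.0]
wrist_force: [0.0, 0.1, -0.2]
finger_gap: 34.9
gripper_force: 0.0
```

>>> step_arm(series=[[0,0,-0.1,0],[0,0,-0.25,0],[0,0,-0.5,0],[0,0,-0.8,0],[0,0,-1,0],[0,0,-1,0]])

```text
time: 13.9
tcp_pos: [543.3, -205.8, 135.4]
tcp_rot: [0.004, 0.61, 0.792, 0.001]
wrist_force: [0.0, -0.1, -0.7]
finger_gap: 35.4
gripper_force: 0.0
```

Run:
```python
from h import *
o=arm.get_obs();tc=o["tcp_pos"];print(tc,o["wrist_force"],o["finger_gap"])
tp=np.array([540.03,-204.66])
a=np.radians(14.7);x=np.array([np.cos(a),np.sin(a)]);y=np.array([-x[1],x[0]])
c=cam("wrist","w7");hsv=cv2.cvtColor(c["frame"],cv2.COLOR_RGB2HSV);f=c["frame"].astype(int)
m=cv2.inRange(hsv,(0,150,50),(8,255,255))|cv2.inRange(hsv,(172,150,50),(180,255,255))
u=w2p(c,[np.r_[tp-x*50-y*2,19]])[0];print("expect",u.round())
k,_,st,ce=cv2.connectedComponentsWithStats(m)
for i in range(1,k):
    if st[i,4]>15 and ce[i][1]<330:
        p=p2w(c,[ce[i]],19)[0][:2]-tp;print("red",ce[i].round(1),st[i].tolist(),p@x,p@y)
# plate edges along a row halfway between posts & front: sample gray along plate x at y=+60 (top z=18)
s=np.arange(-56,60,1.0);P=[np.r_[tp+x*q+y*62,18] for q in s];uv=w2p(c,P).round().astype(int)
print([(int(q),f[v,w].tolist()) for q,(w,v) in zip(s,uv) if (q<-38 or q>36)])
```

```text
[ 543.34027979 -205.75753261  135.4290179 ] [ 0.00868892 -0.14640594 -0.71029711] 35.41743421133233
expect [251. 234.]
red [276. 185.] [272, 183, 8, 5, 22] -28.93717111169967 36.73867807551627
red [353.5 191.2] [345, 182, 20, 21, 219] 30.106668642160564 32.191438172118005
[(-56, [219, 188, 106]), (-55, [220, 190, 109]), (-54, [219, 189, 108]), (-53, [219, 189, 108]), (-52, [216, 186, 104]), (-51, [219, 188, 108]), (-50, [220, 189, 108]), (-49, [220, 189, 107]), (-48, [219, 188, 109]), (-47, [218, 187, 108]), (-46, [218, 189, 117]), (-45, [213, 203, 183]), (-44, [215, 215, 209]), (-43, [215, 219, 217]), (-42, [215, 219, 216]), (-41, [215, 219, 217]), (-40, [215, 219, 218]), (-39, [215, 221, 218]), (37, [212, 218, 216]), (38, [210, 214, 212]), (39, [209, 214, 212]), (40, [210, 215, 212]), (41, [210, 216, 214]), (42, [212, 215, 213]), (43, [211, 214, 212]), (44, [212, 211, 204]), (45, [213, 202, 179]), (46, [214, 185, 109]), (47, [215, 184, 104]), (48, [212, 184, 110]), (49, [179, 173, 161]), (50, [165, 168, 173]), (51, [162, 169, 173]), (52, [162, 167, 174]), (53, [161, 167, 173]), (54, [164, 168, 175]), (55, [163, 168, 176]), (56, [162, 168, 175]), (57, [162, 167, 175]), (58, [162, 167, 174]), (59, [165, 169, 177])]
```

Run:
```python
from h import *
c=cam("wrist");f=c["frame"].astype(int)
tp=np.array([540.03,-204.66]);a=np.radians(14.7);x=np.array([np.cos(a),np.sin(a)]);y=np.array([-x[1],x[0]])
red=(f[...,0]-f[...,1]>70)&(f[...,1]<140)
red[:205]=0;red[270:]=0;red[:,:225]=0;red[:,285:]=0
v,u=np.nonzero(red);print(len(u),u.min(),u.max(),v.min(),v.max(),u.mean(),v.mean())
for z in(14,16,19):
    p=p2w(c,[(u.min()-.5,v.mean()),(u.mean(),v.mean()),(u.max()+.5,v.mean())],z)[:,:2]-tp;print(z,(p@x).round(1),(p@y).round(1))
# plate -x edge at y offset -2+/-14 , top z 18
for q in(-18,14):
    s=np.arange(-52,-40,.5);uv=w2p(c,[np.r_[tp+x*t+y*q,18] for t in s]).round().astype(int)
    print(q,[(t,f[w,e,2]) for t,(e,w) in zip(s,uv)])
for r in range(222,246,2): print(r,f[r,236:268,0].tolist() if r%4==2 else "",f[r,236:268,1].tolist() if r%4==2 else "")
```

```text
40 248 254 232 238 251.025 235.325
14 [-54.3 -51.5 -48.7] [-2.7 -2.6 -2.6]
16 [-53.9 -51.1 -48.4] [-2.1 -2.1 -2.1]
19 [-53.3 -50.5 -47.8] [-1.4 -1.4 -1.4]
-18 [(np.float64(-52.0), np.int64(119)), (np.float64(-51.5), np.int64(118)), (np.float64(-51.0), np.int64(117)), (np.float64(-50.5), np.int64(117)), (np.float64(-50.0), np.int64(121)), (np.float64(-49.5), np.int64(121)), (np.float64(-49.0), np.int64(119)), (np.float64(-48.5), np.int64(120)), (np.float64(-48.0), np.int64(120)), (np.float64(-47.5), np.int64(123)), (np.float64(-47.0), np.int64(119)), (np.float64(-46.5), np.int64(119)), (np.float64(-46.0), np.int64(122)), (np.float64(-45.5), np.int64(149)), (np.float64(-45.0), np.int64(149)), (np.float64(-44.5), np.int64(188)), (np.float64(-44.0), np.int64(188)), (np.float64(-43.5), np.int64(214)), (np.float64(-43.0), np.int64(223)), (np.float64(-42.5), np.int64(223)), (np.float64(-42.0), np.int64(224)), (np.float64(-41.5), np.int64(225)), (np.float64(-41.0), np.int64(225)), (np.float64(-40.5), np.int64(224))]
14 [(np.float64(-52.0), np.int64(140)), (np.float64(-51.5), np.int64(140)), 
[... 2081 characters left out ...]
2, 224, 224, 224, 226, 225, 224]
236  
238 [224, 224, 223, 225, 224, 226, 226, 225, 224, 225, 221, 214, 206, 206, 210, 212, 210, 202, 191, 188, 202, 204, 198, 201, 214, 220, 220, 222, 223, 223, 223, 223] [195, 195, 192, 196, 195, 197, 198, 196, 196, 194, 190, 178, 155, 132, 120, 115, 117, 121, 126, 143, 170, 177, 177, 195, 215, 222, 224, 224, 225, 226, 225, 226]
240  
242 [221, 225, 224, 225, 226, 226, 226, 226, 225, 225, 226, 227, 225, 225, 223, 224, 223, 225, 225, 224, 222, 217, 214, 212, 218, 221, 220, 221, 222, 223, 225, 224] [191, 195, 195, 195, 196, 197, 197, 197, 194, 197, 196, 198, 197, 196, 195, 195, 195, 196, 196, 195, 194, 189, 190, 200, 217, 225, 224, 225, 225, 226, 227, 227]
244
```

The pin shows as a full disc just clear of the plate's -x edge, with a shaded flank, so it is up. The plate has not moved from the stop position, so I'll hand in.

```bash
python3 -c "
from workcell import arm;print(arm.finish_job())"
```

```text
the job is handed in; nothing more can be done
None
```

I mounted the plate over both screws, slid it to the slot ends, released it and handed the job in at about 14 s. The largest wrist force I read was about 21 N. The catch pin looks up behind the plate in the wrist camera, but I did not pull back on the plate to prove the lock.

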